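# Clamp a circuit board in the notched board holder

### The job

Pick up the green circuit board by its black heat sink and lay it gently, flat, on the open bed of the board holder, between the two jaws. Then squeeze the red latch tab against the black grip of the sliding jaw and, keeping it squeezed, slide the jaw to the next notch towards the board; let go so that the tab springs out and the jaw is locked with the board's two long edges under the jaw lips. Leave the blue board, the amber bottle and the jar where they are.

Things in the scene. Friction and masses are not known exactly. Their poses are not given: they have to be found in the camera images.
- holder: Board holder, screwed to the bench: dark steel base plate 140 mm (x) by 210 mm (y), 8 mm thick, y from -73 to +137. Origin at bench level under the middle of the bed. A fixed jaw stands across its -y end, a sliding jaw (110 mm long along x, like the fixed one) faces it on the +y side, with its black grip and red tab beyond at +y. All x, y below are the holder's.
- bed (a point): Middle of the bed, x = y = 0, 26 mm above the bench: the board lies here on the tops of two aluminium rails (along y at x = -40 and +40, 15 mm wide, y from -60 to +48). At slider 0 the jaw lips are 81 mm apart, centred on this point, so a 66 mm wide board goes down between them with 7.5 mm to spare each side. No stops along x: the board's middle belongs at x = 0.
- fixed_lip (a point): Middle of the inner top edge of the fixed jaw's dark steel lip: y = -40.5, 38 mm above the bench. Lip 18 mm wide, 5 mm thick, underside 33 mm up; it overhangs the jaw's inner face (y = -46.5) by 6 mm.
- jaw_lip (a point): Middle of the inner top edge of the sliding jaw's lip, same section: y = +40.5 at slider 0 (inner face at +46.5), 38 mm above the bench. At the next notch the two inner faces are 69 mm apart, the board has 3 mm of play and its middle lies at about y = -12; the jaw pushes it there.
- next_notch (a point): Top edge of the notch where the jaw must end (y = 64), one of three in a brass rack beside the grip (x -45 to -22, top 22 mm up, y 50 to 126). Notches at y = 64, 88 and 112, each with a white dot; the latch pin, at the grip's y, starts in the middle one.
- slider (a joint): Sliding jaw, m: 0 in the middle notch where it starts (1.5 mm play each way); grows as jaw and grip move to the holder's -y, towards the board; next notch, the target, at 0.024. Stops at -0.026, 0.030. Drag 1 to 2 N. Tab out: pin holds it in the notch. Tab squeezed: slides freely, no click. Tab let go within 3 mm of a notch: springs in and centres; farther off: not locked.
- tab (a joint): Red latch tab, in m: 0 sprung out (pin in the notch), 0.008 squeezed fully home against its stop; the pin clears the notch from 0.0065 on. It moves in the holder's +x direction, towards the black grip, against a spring of 3 N (out) to 6 N (home).
- grip (a point): Point to squeeze, 55 mm above the bench; x = +3, y = +88 at slider 0. Black block: 22 mm along y, 25 mm along x, 33 to 70 mm up, outer face 14 mm to +x of this point. Tab's outer face 22 mm to -x when out (36 mm over both), 14 mm when home (28 mm). Close the fingers along the holder's x, a pad on each, fingertips at least 36 mm above the bench; slide by moving the hand.
- tab_face (a point): Middle of the red tab's outer face (20 mm wide along y, 30 mm tall, 40 to 70 mm above the bench); moves with tab and slider. It faces the holder's -x.
- green_board: Loose green circuit board, 100 (x) by 66 (y) by 3 mm, about 140 g, flat on a blue mat 2 mm thick. Origin: centre of underside. A finned black heat sink in its middle, 30 (x) by 36 (y), 3 to 33 mm above the underside: grip across the 30 mm, fingertips about 5 mm above the board (chips to 3 mm). In the holder its x lies along the holder's x, either way round.
- blue_board: Same size of board, blue with an aluminium-coloured heat sink, also on the mat; not to be moved. Origin: centre of its underside.
- flux_bottle: Amber bottle 44 mm across, 90 mm tall with blue cap, standing to the left of the holder, to be left alone. Origin: centre of its underside.
- paste_jar: Small jar 50 mm across, 50 mm tall with steel lid, standing beyond the holder, to be left alone. Origin: centre of its underside.
Not all that is in view belongs to the job. What is meant by the green_board is not pink or yellow, and is the larger of those in its own colour.

How it is judged:
By the outcome, as a careful person would: the job done as asked, in the order asked, and still so for the second after the job is handed in, with the robot touching nothing.
It also fails if it takes over 38 s, if anything falls off the work surface, if the arm or the gripper's body presses on something with over 40 N, if the wrist force passes 120 N, or if a joint passes its speed limit or range.

### The arm

A 6-joint arm with a two-finger parallel gripper is mounted at the origin on the work surface. World frame = base frame: x ahead of the robot, y to its left, z up, the work surface at z = 0. Lengths are in m, angles in rad, forces in N, time in s.
With the tool pointing down it reaches from about 0.325 to 0.775 m from the base axis. Payload 5.5 kg.
Tool frame: the origin (TCP) lies at the very end of the fingers, on their centre line; the grasp point (between the pads) lies 19 mm behind it; z points along the fingers, y is the line along which they close (so a half turn about z gives the same grasp; the last joint's range is limited). The gripper opens to 85 mm and grips with 20 to 120 N. Pads are 22 mm wide; open, the fingers measure 114 mm over their backs; the gripper's body (76 mm by 85 mm) begins 54 mm behind the grasp point. The pads swing forward as they close: fully open they stand 13 mm farther back than shut.
Start: joints at [1.275, 0.091, 1.231, -0, 1.82, -0.057], TCP at [0.142, 0.583, 0.231] pointing down, gripper open.
Joint ranges: [-2.87, 2.87], [-0.86, 2.18], [0.17, 2.46], [-1.51, 4.65], [0.06, 2.69], [-2.65, 2.65]. Speed limits (rad/s): [2.57, 2.57, 3.01, 3.14, 3.14, 3.14].

### API

Orientations are given as a rotation vector (axis times angle).
In Python, from station import ctrl, optics, finish_job gives the robot as it stands. The module is installed in compiled form; this text tells all that it offers.
- The arm moves only by the tool apply_moves, never from a script. Its argument "motion" is one flat list of numbers, 6 for each row, row after row: the shift along the tool's x, y, z each as a share of 30 mm, from -1 to 1, then the turn, a rotation vector about the tool's x, y, z each as a share of 4 degrees, from -1 to 1. A call has exactly 5 rows; each row shifts and turns the commanded pose from where the row before left it, along the tool's axes as they then stand; what a row does not reach is not made up. A row lasts 1/12 s, in which the tool goes at most 41.7 mm and 7.16 degrees, less where a joint would pass 70% of its speed; a pose out of reach is approached as far as the arm can. A call with a number of a shift or a turn outside -1 to 1 is refused whole. A call with a gripper value outside its range is refused whole. "fingers" is the opening, from 0 (shut) to 1 (fully open), set as the call begins (left out, the last holds). The fingers move at their own pace and stop on an object; "squeeze" is the grip in N (left out, the last holds). Time passes only in rows, so rows that do not move let the fingers close, or fill a call up. It gives the time, the measured TCP pose, the force, the opening and the grip force at its end, in the units of the state.
- ctrl.read_state(): the state, without advancing time (a new reading comes with each control period).
- optics.read_camera(name): name is "scene" or "top" or "wrist"; returns a dict with "frame" (384x512x3 uint8, red, green, blue), "fx", "fy", "cx", "cy" (pixels), "T" (4x4, takes a point from camera to world coordinates). Camera axes: x right, y down, z forward; pixel columns grow to the right and rows downward; lengths in m; the calibration is good to about 2 mm. A picture is of the moment at which its call begins. There is no depth.
- finish_job(): hands the job in; it is judged then, once.
The state is a dict: "time_s": time; "qpos": joint angles; "qvel": joint speeds; "joint_torque": joint torques, N m; "eef_pos": TCP position; "ee_rot": TCP orientation; "force": force on the tool from outside, world axes, zero at the start; "moment": the same for the moment, N m; "opening": finger opening in m; "finger_force": force on a finger pad.
Only numpy, scipy, OpenCV 4.12 (cv2) and the standard library are available. Lean on these libraries where they do the work, as an engineer would, in place of code of your own. Each camera call takes 0.05 s, during which the arm holds its last target. There are 200 camera calls.

## Working session

There is one attempt and no reset: what is moved stays moved. The work goes in short steps, Python scripts to look and compute and a tool call to move; the robot and the scene stay as the last step left them, time stands still between calls to the robot, and variables do not carry over. Pictures are saved under pics/ and viewed, at most 10 in all, crops included, and the job is handed in when it is done.

Besides the shell and the picture viewer there is one more tool, called by a JSON object that holds its "name" and its "arguments", one argument or row to a line. apply_moves: Moves the arm, as the interface text tells. Its arguments: {"type":"object","properties":{"motion":{"type":"array","items":{"type":"number"}},"fingers":{"type":"number"},"squeeze":{"type":"number"}},"required":["motion"]}

```bash
mkdir -p pics; python3 - <<'E'
from station import ctrl, optics
import cv2, numpy as np, pickle
ims=[]
for n in ("scene","top"):
    c=optics.read_camera(n); pickle.dump(c,open(f"pics/{n}0.pkl","wb")); ims.append(c["frame"])
    print(n,c["fx"],c["fy"],c["cx"],c["cy"]);print(np.round(c["T"],4).tolist())
cv2.imwrite("pics/a.png",ims[0][:,:,::-1]);cv2.imwrite("pics/b.png",ims[1][:,:,::-1])
s=ctrl.read_state();print(s["eef_pos"],s["ee_rot"],s["opening"],s["time_s"])
E
```

```text
scene 395.0045032449773 395.0045032449773 249.90660234329087 192.49662885542614
[[0.7065, 0.5768, -0.41, 1.087], [0.7077, -0.5787, 0.4053, -0.5419], [-0.0035, -0.5765, -0.8171, 1.029], [0.0, 0.0, 0.0, 1.0]]
top 399.47249576621175 399.47249576621175 258.09958604333553 186.33979772508926
[[-0.0063, -0.9965, 0.0839, 0.5178], [-1.0, 0.0062, -0.0014, -0.082], [0.0009, -0.0839, -0.9965, 1.3193], [0.0, 0.0, 0.0, 1.0]]
[0.14185169 0.58272379 0.23026118] [-3.74229822e-01 -3.11891768e+00  2.78544857e-03] 0.0858491703865672 0.1
```

View pics/a.png

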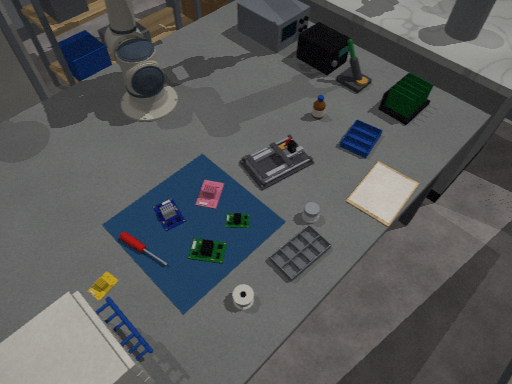

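View pics/b.png

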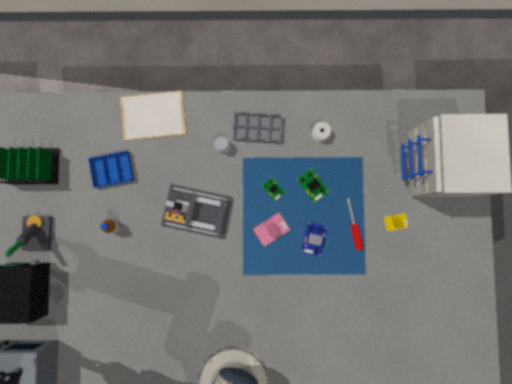

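Green candidates in the top view are the large board at (313,184) and the small one at (274,188). The pink board (271,229) and yellow one (396,222) are excluded by the description, and blue (315,239) stays put. The larger green one is my choice. The holder is at (197,211), with its grip and red tab at the left end (175,211).

```bash
cat > h.py <<'E'
import numpy as np, cv2
from scipy.spatial.transform import Rotation as R
def ray(c,px,z):
    px=np.atleast_2d(px).astype(float);T=c["T"]
    d=np.c_[(px[:,0]-c["cx"])/c["fx"],(px[:,1]-c["cy"])/c["fy"],np.ones(len(px))]@T[:3,:3].T
    o=T[:3,3]; return o+d*((z-o[2])/d[:,2])[:,None]
def rect(P):  # metric min-area rectangle: centre, (long, short), angle of the long side
    (c,(w,h),a)=cv2.minAreaRect((P[:,:2]*1000).astype(np.float32))
    if w<h: w,h,a=h,w,a+90
    return np.array(c)/1000,(w,h),(a+90)%180-90
def blobs(m,n=30):
    cs,_=cv2.findContours(m.astype(np.uint8),0,cv2.CHAIN_APPROX_NONE)
    return sorted([c[:,0] for c in cs if cv2.contourArea(c)>n],key=lambda c:-cv2.contourArea(c))
def hsv(c): return cv2.cvtColor(c["frame"],cv2.COLOR_RGB2HSV)
E
python3 - <<'E'
from h import *; import pickle
for n in ("top","scene"):
    c=pickle.load(open(f"pics/{n}0.pkl","rb"));H=hsv(c);h,s,v=H[...,0],H[...,1],H[...,2]
    g=(h>42)&(h<85)&(s>110)&(v>30); g=cv2.morphologyEx(g.astype(np.uint8),cv2.MORPH_CLOSE,np.ones((5,5)))
    for b in blobs(g,20): print(n,"green",b.mean(0).round(),*rect(ray(c,b,.005)))
    if n=="top":
        win=np.zeros(h.shape,bool);win[170:250,150:242]=1
        m=((v<100)&win); m=cv2.morphologyEx(m.astype(np.uint8),cv2.MORPH_CLOSE,np.ones((7,7)))
        for b in blobs(m,100): print("holder",*rect(ray(c,b,.008)))
        r=((h<8)|(h>172))&(s>130)&win
        for b in blobs(r,3): print("red",b.mean(0),ray(c,b.mean(0),.06))
        A=cv2.resize(c["frame"][170:250,150:242],None,fx=4.3,fy=4.3,interpolation=2)
        B=cv2.resize(c["frame"][150:230,255:347],None,fx=4.3,fy=4.3,interpolation=2)
        cv2.imwrite("pics/c.png",np.hstack([A,B])[:,:,::-1])
E
```

```text
top green [ 25. 164.] [0.70770905 0.68729675] (173.92396545410156, 106.98507690429688) 89.64828491210938
top green [312. 185.] [ 0.63166296 -0.26320901] (99.24362182617188, 64.5906982421875) 35.893436431884766
top green [273. 189.] [ 0.6209848  -0.13221455] (68.35064697265625, 45.65282440185547) 42.228111267089844
top green [ 14. 248.] [0.43202917 0.71556036] (62.67239761352539, 16.054841995239258) -51.32931900024414
holder [0.54768927 0.11485684] (214.93421936035156, 139.03648376464844) 77.54454803466797
scene green [409.  95.] [0.67601068 0.72383215] (234.5150604248047, 133.31747436523438) -88.64783334732056
scene green [207. 251.] [ 0.62947302 -0.26412494] (99.77922058105469, 67.26559448242188) 36.07762145996094
scene green [237. 221.] [ 0.61879773 -0.13431703] (71.87915802001953, 45.80109786987305) 44.92489242553711
scene green [348.  49.] [0.33012387 0.79561328] (128.15016174316406, 58.65309143066406) -53.58241653442383
```

View pics/c.png

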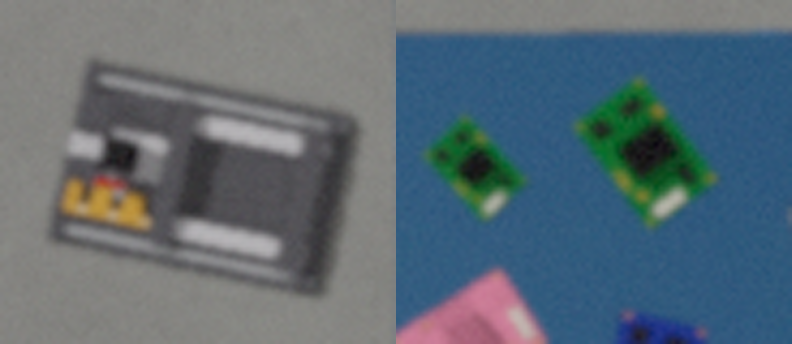

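The large green board measures 99×65 mm (the small one is 68×45), so (313,184) is confirmed. Its centre is about (0.631,-0.264) with its long axis at 36°. The holder origin is about (0.541,0.084), yaw about -12.5°, and the plate measures 215×139, as it should. I'll stop over the holder on the way for a wrist look.

{"name": "apply_moves", "arguments": {
  "motion": [-0.77, -0.64, 0, 0, 0, 0, -0.77, -0.64, 0, 0, 0, 0, -0.77, -0.64, 0, 0, 0, 0, -0.77, -0.64, 0, 0, 0, 0, -0.77, -0.64, 0, 0, 0, 0],
  "fingers": 1
}}

```text
time_s: 0.52
eef_pos: [0.2319, 0.4611, 0.2306]
ee_rot: [-0.374, -3.119, 0.001]
force: [1.0, -0.3, 0.4]
opening: 0.0852
finger_force: 0.0
```

{"name": "apply_moves", "arguments": {
  "motion": [-0.77, -0.64, 0, 0, 0, 0, -0.77, -0.64, 0, 0, 0, 0, -0.77, -0.64, 0, 0, 0, 0, -0.77, -0.64, 0, 0, 0, 0, -0.77, -0.64, 0, 0, 0, 0]
}}

```text
time_s: 0.93
eef_pos: [0.3214, 0.3404, 0.2309]
ee_rot: [-0.374, -3.119, 0.001]
force: [1.4, -0.0, -0.1]
opening: 0.0856
finger_force: 0.0
```

{"name": "apply_moves", "arguments": {
  "motion": [-0.77, -0.64, 0, 0, 0, 0, -0.77, -0.64, 0, 0, 0, 0, -0.77, -0.64, 0, 0, 0, 0, -0.77, -0.64, 0, 0, 0, 0, -0.77, -0.64, 0, 0, 0, 0]
}}

```text
time_s: 1.35
eef_pos: [0.411, 0.2198, 0.2309]
ee_rot: [-0.374, -3.119, 0.0]
force: [0.1, -0.6, -1.0]
opening: 0.0854
finger_force: 0.0
```

{"name": "apply_moves", "arguments": {
  "motion": [-0.77, -0.64, 0, 0, 0, 0, -0.77, -0.64, 0, 0, 0, 0, -0.77, -0.64, 0, 0, 0, 0, -0.77, -0.64, 0, 0, 0, 0, 0, 0, 0, 0, 0, 0]
}}

```text
time_s: 1.77
eef_pos: [0.484, 0.1208, 0.2301]
ee_rot: [-0.382, -3.118, 0.004]
force: [0.4, 0.4, -0.3]
opening: 0.0854
finger_force: 0.0
```

```bash
python3 - <<'E'
from h import *; from station import ctrl,optics; import pickle
c=optics.read_camera("wrist");pickle.dump(c,open("pics/w1.pkl","wb"));cv2.imwrite("pics/w1.png",c["frame"][:,:,::-1])
s=ctrl.read_state();print(s["eef_pos"],R.from_rotvec(s["ee_rot"]).as_matrix().round(3).tolist(),c["fx"],c["T"].round(4).tolist(),s["time_s"],s["qpos"])
E
```

```text
[0.48281545 0.1226857  0.23022013] [[-0.971, 0.24, -0.002], [0.24, 0.971, -0.001], [0.002, -0.001, -1.0]] 273.52327504375654 [[0.2425, 0.9366, 0.2528, 0.421], [0.9701, -0.2333, -0.0664, 0.1368], [-0.0032, 0.2614, -0.9652, 0.3741], [0.0, 0.0, 0.0, 1.0]] 1.8167 [ 1.80824127e-01 -1.81365800e-01  1.49695276e+00 -4.37866830e-04
  1.82793771e+00 -1.14729098e+00]
```

View pics/w1.png

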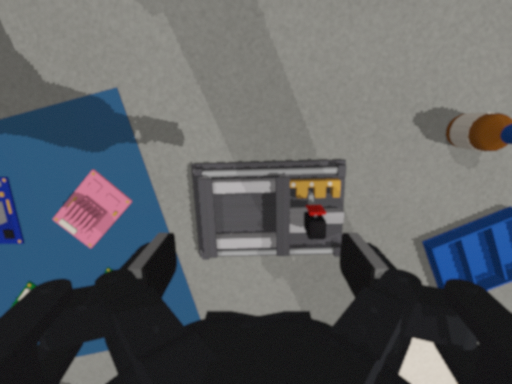

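The wrist view shows the holder's plate from (192,162) to (343,257). The rails are at (243,187) and (243,243), the grip at (315,225) and the red tab at (315,211). I'll measure it here.

```bash
python3 - <<'E'
from h import *; import pickle
c=pickle.load(open("pics/w1.pkl","rb"));H=hsv(c);h,s,v=H[...,0].astype(int),H[...,1],H[...,2].astype(int)
print(v[210,185:350:3]); print(v[150:265:3,262])
win=np.zeros(h.shape,bool);win[150:268,180:355]=1
m=(v<105)&win|(s>120)&win;m=cv2.morphologyEx(m.astype(np.uint8),cv2.MORPH_CLOSE,np.ones((9,9)))
for b in blobs(m,500): print("plate",b.min(0),b.max(0),*rect(ray(c,b,.008)))
m=(v>130)&win; m[:,:205]=0;m[:,278:]=0
for b in blobs(m,100): print("rail",b.min(0),b.max(0),*rect(ray(c,b,.026)))
r=((h<8)|(h>172))&(s>130)&win
for b in blobs(r,10): print("red",b.min(0),b.max(0),*rect(ray(c,b,.07)))
b=blobs((v<35)&win,60)
for q in b: print("blk",q.min(0),q.max(0),*rect(ray(c,q,.07)))
E
```

```text
[140 136  98  87  60  75  86  86  90  86  77  78  79  88  87  87  87  86
  88  87  87  87  87  85  85  77  55  45  46  46  54  75  77  79  79  98
 103 104 103 104  97 101 111 112 113 127 119  99  90  93  92  93  90 121
 140]
[126 124 126 124  75  70  69 141 135  57 111 165 167 166 135  57  52  63
  53  62  62  61  65  63  63  59  67  57  91 122 167 169 157  91 142 119
 129 130 130]
plate [188 159] [354 267] [0.55852905 0.12610167] (239.4928741455078, 162.61549377441406) 76.0729751586914
rail [205 251] [275 267] [0.60287512 0.06375079] (99.5503921508789, 25.144596099853516) 76.07305908203125
rail [213 181] [270 193] [0.50187064 0.09309936] (75.441650390625, 15.586135864257812) 77.5529556274414
rail [217 238] [271 248] [0.58034167 0.07584705] (75.35208129882812, 15.194384574890137) 76.057373046875
rail [205 150] [236 161] [0.45532355 0.07785999] (39.807044982910156, 14.034675598144531) 75.985595703125
rail [205 170] [277 176] [0.48271686 0.09765983] (93.45509338378906, 6.4883646965026855) 78.20427703857422
red [306 205] [325 216] [0.5401474  0.17568738] (22.709932327270508, 13.64455795288086) 76.03160095214844
blk [341 234] [354 267] [0.60099072 0.2040032 ] (45.451759338378906, 16.109275817871094) -9.494979858398438
blk [305 213] [324 237] [0.55798138 0.17126245] (31.639102935791016, 22.831758499145508) -11.455451965332031
```

Cross-checks (rails 80 mm apart at z = 26, the grip at y = +88) put the holder origin at about (0.5412,0.0852), yaw -12.4°. Next I'll go above the green board and turn the fingers to its x axis.

{"name": "apply_moves", "arguments": {
  "motion": [-0.66, -0.94, 0, 0, 0, 0, -0.66, -0.94, 0, 0, 0, 0, -0.66, -0.94, 0, 0, 0, 0, -0.66, -0.94, 0, 0, 0, 0, -0.66, -0.94, 0, 0, 0, 0]
}}

```text
time_s: 2.23
eef_pos: [0.545, -0.036, 0.2312]
ee_rot: [-0.372, -3.119, -0.001]
force: [0.7, 1.6, 0.1]
opening: 0.0855
finger_force: 0.0
```

{"name": "apply_moves", "arguments": {
  "motion": [-0.66, -0.94, 0, 0, 0, 0, -0.66, -0.94, 0, 0, 0, 0, -0.66, -0.94, 0, 0, 0, 0, -0.66, -0.94, 0, 0, 0, 0, -0.66, -0.94, 0, 0, 0, 0]
}}

```text
time_s: 2.65
eef_pos: [0.6082, -0.1963, 0.231]
ee_rot: [-0.372, -3.119, -0.001]
force: [0.7, 0.5, -0.1]
opening: 0.0856
finger_force: 0.0
```

{"name": "apply_moves", "arguments": {
  "motion": [-0.66, -0.94, 0, 0, 0, 0, -0.66, -0.94, 0, 0, 0, 0, 0, 0, 0, 0, 0, 1, 0, 0, 0, 0, 0, 1, 0, 0, 0, 0, 0, 1]
}}

```text
time_s: 3.07
eef_pos: [0.6331, -0.2597, 0.2299]
ee_rot: [-0.703, -3.06, -0.002]
force: [-0.3, 0.4, -0.3]
opening: 0.0856
finger_force: 0.0
```

{"name": "apply_moves", "arguments": {
  "motion": [0, 0, 0.3, 0, 0, 1, 0, 0, 0.3, 0, 0, 1, 0, 0, 0.3, 0, 0, 1, 0, 0, 0.3, 0, 0, 1, 0, 0, 0.3, 0, 0, 1]
}}

```text
time_s: 3.48
eef_pos: [0.6331, -0.2587, 0.1855]
ee_rot: [-1.222, -2.893, -0.001]
force: [-0.2, -0.4, 0.6]
opening: 0.0851
finger_force: 0.0
```

{"name": "apply_moves", "arguments": {
  "motion": [0, 0, 0, 0, 0, 1, 0, 0, 0, 0, 0, 1, 0, 0, 0, 0, 0, 0, 0, 0, 0, 0, 0, 0, 0, 0, 0, 0, 0, 0]
}}

```text
time_s: 3.9
eef_pos: [0.6331, -0.2595, 0.1864]
ee_rot: [-1.415, -2.805, -0.0]
force: [-0.2, 1.2, -0.4]
opening: 0.0854
finger_force: 0.0
```

```bash
cat >> h.py <<'E'
def to_tool(s,target,ydir):   # shift in tool axes (mm) and turn about tool z (deg)
    M=R.from_rotvec(s["ee_rot"]).as_matrix(); t=M.T@(np.array(target)-s["eef_pos"])*1000
    yaw=np.degrees(np.arctan2(M[1,1],M[0,1])); d=-((ydir-yaw+90)%180-90)
    tilt=np.degrees(R.from_matrix(M.T@np.array([[1,0,0],[0,-1,0],[0,0,-1.]])).as_rotvec())
    return t.round(1),round(d,2),M[:,2].round(4)
E
python3 - <<'E'
from h import *; from station import ctrl,optics; import pickle
c=optics.read_camera("wrist");pickle.dump(c,open("pics/w2.pkl","wb"));cv2.imwrite("pics/w2.png",c["frame"][:,:,::-1])
s=ctrl.read_state();H=hsv(c);h,sa,v=H[...,0],H[...,1],H[...,2]
g=(h>42)&(h<85)&(sa>110)&(v>30); g=cv2.morphologyEx(g.astype(np.uint8),cv2.MORPH_CLOSE,np.ones((9,9)))
for b in blobs(g,100): 
    P=rect(ray(c,b,.005));print(b.min(0),b.max(0),*P)
print(s["eef_pos"],s["time_s"],to_tool(s,[.6305,-.2635,.01],36))
E
```

```text
[213 147] [297 200] [ 0.63177313 -0.26314145] (100.70970916748047, 65.47929382324219) 36.403968811035156
[283  49] [349 100] [ 0.62061932 -0.13224921] (71.3543701171875, 46.932044982910156) 42.58311080932617
[ 0.63306386 -0.25971399  0.18640578] 3.95 (array([ -1.5,  -4.3, 176.4]), np.float64(0.44), array([ 1.e-04,  1.e-04, -1.e+00]))
```

View pics/w2.png

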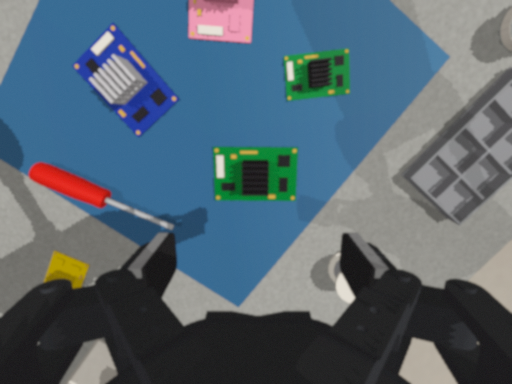

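The wrist view shows the large green board at (255,174), well aligned and clear of the fingers, centre (0.6317,-0.2632). The small green board sits at (317,75) and the blue one at (126,80). Descending.

{"name": "apply_moves", "arguments": {
  "motion": [-0.06, -0.11, 0.9, 0, 0, 0, 0, 0, 0.9, 0, 0, 0, 0, 0, 0.9, 0, 0, 0, 0, 0, 0.9, 0, 0, 0, 0, 0, 0.7, 0, 0, 0]
}}

```text
time_s: 4.37
eef_pos: [0.6306, -0.2632, 0.0547]
ee_rot: [-1.416, -2.802, -0.0]
force: [-0.9, 0.2, -0.1]
opening: 0.0854
finger_force: 0.0
```

{"name": "apply_moves", "arguments": {
  "motion": [0, 0, 0.4, 0, 0, 0, 0, 0, 0.4, 0, 0, 0, 0, 0, 0.4, 0, 0, 0, 0, 0, 0.35, 0, 0, 0, 0, 0, 0, 0, 0, 0]
}}

```text
time_s: 4.78
eef_pos: [0.6305, -0.2633, 0.0085]
ee_rot: [-1.417, -2.801, 0.0]
force: [-0.8, -0.5, -1.1]
opening: 0.0852
finger_force: 0.0
```

{"name": "apply_moves", "arguments": {
  "motion": [0, 0, 0, 0, 0, 0, 0, 0, 0, 0, 0, 0, 0, 0, 0, 0, 0, 0, 0, 0, 0, 0, 0, 0, 0, 0, 0, 0, 0, 0],
  "fingers": 0,
  "squeeze": 35
}}

```text
time_s: 5.2
eef_pos: [0.632, -0.2639, 0.0121]
ee_rot: [1.418, 2.801, 0.0]
force: [0.8, 0.3, -0.7]
opening: 0.0292
finger_force: 36.0
```

{"name": "apply_moves", "arguments": {
  "motion": [0, 0, 0, 0, 0, 0, 0, 0, 0, 0, 0, 0, 0, 0, 0, 0, 0, 0, 0, 0, 0, 0, 0, 0, 0, 0, 0, 0, 0, 0]
}}

```text
time_s: 5.62
eef_pos: [0.6319, -0.2639, 0.012]
ee_rot: [1.418, 2.801, 0.0]
force: [-0.3, 0.1, 5.7]
opening: 0.0296
finger_force: 36.9
```

{"name": "apply_moves", "arguments": {
  "motion": [0, 0, -0.3, 0, 0, 0, 0, 0, -0.8, 0, 0, 0, 0, 0, -1, 0, 0, 0, 0, 0, -1, 0, 0, 0, 0, 0, -1, 0, 0, 0]
}}

```text
time_s: 6.03
eef_pos: [0.6306, -0.2634, 0.1342]
ee_rot: [-1.417, -2.801, 0.0]
force: [-0.6, -0.4, -0.9]
opening: 0.0295
finger_force: 36.1
```

{"name": "apply_moves", "arguments": {
  "motion": [0, 0, -0.5, 0, 0, 0.5, 0, 0, 0, 0, 0, 1, 0, 0, 0, 0, 0, 1, 0, 0, 0, 0, 0, 1, 0, 0, 0, 0, 0, 1]
}}

```text
time_s: 6.45
eef_pos: [0.6308, -0.2635, 0.1482]
ee_rot: [-1.843, -2.542, 0.001]
force: [-0.3, 0.3, -1.3]
opening: 0.0294
finger_force: 36.1
```

{"name": "apply_moves", "arguments": {
  "motion": [0, 0, 0, 0, 0, 1, 0, 0, 0, 0, 0, 1, 0, 0, 0, 0, 0, 1, 0, 0, 0, 0, 0, 1, 0, 0, 0, 0, 0, 1]
}}

```text
time_s: 6.87
eef_pos: [0.6308, -0.2635, 0.148]
ee_rot: [-2.256, -2.183, 0.001]
force: [0.2, -0.6, -1.4]
opening: 0.0292
finger_force: 36.1
```

{"name": "apply_moves", "arguments": {
  "motion": [0, 0, 0, 0, 0, 1, 0, 0, 0, 0, 0, 1, 0, 0, 0, 0, 0, 0.68, 0, 0, 0, 0, 0, 0, 0, 0, 0, 0, 0, 0]
}}

```text
time_s: 7.28
eef_pos: [0.631, -0.2635, 0.1482]
ee_rot: [-2.446, -1.97, 0.001]
force: [0.1, -0.6, -0.2]
opening: 0.0292
finger_force: 36.1
```

```bash
python3 - <<'E'
from h import *; from station import ctrl
s=ctrl.read_state();print(s["eef_pos"],s["force"],s["opening"],to_tool(s,[.5412,.0852,.1],-12.4))
E
```

```text
[ 0.63097297 -0.26354253  0.14823732] [ 0.06923302 -0.57241806 -0.16505273] 0.02919675471430611 (array([ 321.6, -162. ,   48.5]), np.float64(0.08), array([-1.2e-03,  6.0e-04, -1.0e+00]))
```

{"name": "apply_moves", "arguments": {
  "motion": [0.5, -0.25, 0, 0, 0, 0, 0.9, -0.45, 0, 0, 0, 0, 0.9, -0.45, 0, 0, 0, 0, 0.9, -0.45, 0, 0, 0, 0, 0.9, -0.45, 0, 0, 0, 0]
}}

```text
time_s: 7.7
eef_pos: [0.5969, -0.1292, 0.1485]
ee_rot: [-2.447, -1.97, 0.0]
force: [0.6, 0.2, -1.9]
opening: 0.0295
finger_force: 36.1
```

{"name": "apply_moves", "arguments": {
  "motion": [0.9, -0.45, 0, 0, 0, 0, 0.9, -0.45, 0, 0, 0, 0, 0.9, -0.45, 0, 0, 0, 0, 0.9, -0.45, 0, 0, 0, 0, 0.9, -0.45, 0, 0, 0, 0]
}}

```text
time_s: 8.12
eef_pos: [0.5599, 0.0173, 0.1488]
ee_rot: [-2.447, -1.97, 0.0]
force: [0.8, -0.3, -1.5]
opening: 0.0296
finger_force: 36.1
```

{"name": "apply_moves", "arguments": {
  "motion": [0.9, -0.45, 0, 0, 0, 0, 0.9, -0.45, 0, 0, 0, 0, 0.3, -0.2, 0, 0, 0, 0, 0, 0, 0, 0, 0, 0, 0, 0, 0, 0, 0, 0]
}}

```text
time_s: 8.53
eef_pos: [0.5419, 0.0846, 0.1488]
ee_rot: [2.446, 1.971, -0.001]
force: [0.6, -0.2, -2.0]
opening: 0.0291
finger_force: 36.1
```

```bash
python3 - <<'E'
from h import *; from station import ctrl,optics; import pickle
c=optics.read_camera("wrist");pickle.dump(c,open("pics/w3.pkl","wb"));cv2.imwrite("pics/w3.png",c["frame"][:,:,::-1])
s=ctrl.read_state();H=hsv(c);h,sa,v=H[...,0],H[...,1],H[...,2]
g=(h>42)&(h<85)&(sa>110)&(v>30); g=cv2.morphologyEx(g.astype(np.uint8),cv2.MORPH_CLOSE,np.ones((9,9)))
for b in blobs(g,100): print(b.min(0),b.max(0),*rect(ray(c,b,s["eef_pos"][2]-.007)))
print(s["eef_pos"],s["force"],s["time_s"],to_tool(s,[.5412,.0852,.036],-12.4))
E
```

```text
[170 174] [346 267] [0.54430579 0.08976462] (100.26476287841797, 58.745079040527344) -12.352989196777344
[0.5421365  0.08392299 0.14874935] [ 0.10506908 -0.1741551  -1.14564969] 8.5833 (array([  1.1,  -1.2, 112.7]), np.float64(0.04), array([ 0.e+00, -8.e-04, -1.e+00]))
```

View pics/w3.png

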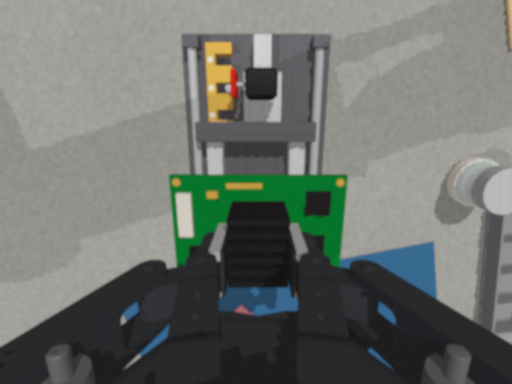

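The wrist view shows the board held level, its far edge at row 174, lined up with the holder. The rails show at cols 215 and 296, the slider jaw at row 131 and the jar off to the right at (495,185). I'll shift 1.5 mm and lower it.

{"name": "apply_moves", "arguments": {
  "motion": [0, -0.05, 0.8, 0, 0, 0, 0, 0, 0.9, 0, 0, 0, 0, 0, 0.8, 0, 0, 0, 0, 0, 0.5, 0, 0, 0, 0, 0, 0.3, 0, 0, 0]
}}

```text
time_s: 9.0
eef_pos: [0.5395, 0.0832, 0.0468]
ee_rot: [-2.449, -1.965, 0.006]
force: [-0.7, 0.1, -1.3]
opening: 0.0293
finger_force: 36.2
```

{"name": "apply_moves", "arguments": {
  "motion": [0, 0, 0.1, 0, 0, 0, 0, 0, 0.1, 0, 0, 0, 0, 0, 0.07, 0, 0, 0, 0, 0, 0, 0, 0, 0, 0, 0, 0, 0, 0, 0]
}}

```text
time_s: 9.42
eef_pos: [0.5412, 0.0849, 0.0428]
ee_rot: [2.448, 1.968, 0.002]
force: [-0.4, -0.3, -0.6]
opening: 0.0292
finger_force: 36.2
```

```bash
python3 - <<'E'
from h import *; from station import ctrl
s=ctrl.read_state();print(s["eef_pos"],s["force"],s["opening"],to_tool(s,[.5412,.0852,.036],-12.4))
E
```

```text
[0.54123341 0.08488661 0.04279776] [-0.36189823 -0.26710522 -0.5791666 ] 0.02923399761759355 (array([ 0.3, -0.1,  6.8]), np.float64(-0.01), array([ 1.8e-03,  1.0e-04, -1.0e+00]))
```

{"name": "apply_moves", "arguments": {
  "motion": [0, 0, 0.04, 0, 0, 0, 0, 0, 0.04, 0, 0, 0, 0, 0, 0.04, 0, 0, 0, 0, 0, 0.02, 0, 0, 0, 0, 0, 0, 0, 0, 0]
}}

```text
time_s: 9.83
eef_pos: [0.5404, 0.085, 0.0373]
ee_rot: [-2.448, -1.969, 0.0]
force: [0.3, -0.6, -1.2]
opening: 0.0291
finger_force: 36.2
```

{"name": "apply_moves", "arguments": {
  "motion": [0, 0, 0.02, 0, 0, 0, 0, 0, 0.02, 0, 0, 0, 0, 0, 0, 0, 0, 0, 0, 0, 0, 0, 0, 0, 0, 0, 0, 0, 0, 0]
}}

```text
time_s: 10.25
eef_pos: [0.5406, 0.085, 0.0363]
ee_rot: [2.448, 1.969, 0.0]
force: [0.5, -0.4, -1.2]
opening: 0.0294
finger_force: 36.2
```

Not touching yet, since the force is still the full board weight. Lowering in finer steps.

{"name": "apply_moves", "arguments": {
  "motion": [0, 0, 0.03, 0, 0, 0, 0, 0, 0.02, 0, 0, 0, 0, 0, 0, 0, 0, 0, 0, 0, 0, 0, 0, 0, 0, 0, 0, 0, 0, 0]
}}

```text
time_s: 10.67
eef_pos: [0.5407, 0.085, 0.0359]
ee_rot: [2.448, 1.968, 0.001]
force: [-2.8, -0.6, 5.2]
opening: 0.0291
finger_force: 37.0
```

Contact at about 5 N, so the board is on the rails. Release and retreat straight up.

{"name": "apply_moves", "arguments": {
  "motion": [0, 0, 0, 0, 0, 0, 0, 0, 0, 0, 0, 0, 0, 0, 0, 0, 0, 0, 0, 0, 0, 0, 0, 0, 0, 0, 0, 0, 0, 0],
  "fingers": 1
}}

```text
time_s: 11.08
eef_pos: [0.5405, 0.0849, 0.0346]
ee_rot: [-2.448, -1.968, 0.0]
force: [-0.2, 0.5, 0.6]
opening: 0.0851
finger_force: 0.0
```

{"name": "apply_moves", "arguments": {
  "motion": [0, 0, -0.2, 0, 0, 0, 0, 0, -0.6, 0, 0, 0, 0, 0, -1, 0, 0, 0, 0, 0, -1, 0, 0, 0, 0, 0, -1, 0, 0, 0]
}}

```text
time_s: 11.5
eef_pos: [0.5402, 0.0849, 0.1502]
ee_rot: [-2.448, -1.968, 0.001]
force: [1.1, 0.0, 0.0]
opening: 0.0851
finger_force: 0.0
```

{"name": "apply_moves", "arguments": {
  "motion": [0, 0, -0.7, 0, 0, 0, 0, 0, -0.3, 0, 0, 0, 0, 0, 0, 0, 0, 0, 0, 0, 0, 0, 0, 0, 0, 0, 0, 0, 0, 0]
}}

```text
time_s: 11.92
eef_pos: [0.5398, 0.0849, 0.1765]
ee_rot: [-2.447, -1.967, 0.004]
force: [-0.7, -0.4, -0.7]
opening: 0.0852
finger_force: 0.0
```

```bash
python3 - <<'E'
from h import *; from station import ctrl,optics; import pickle
c=optics.read_camera("wrist");pickle.dump(c,open("pics/w4.pkl","wb"));cv2.imwrite("pics/w4.png",c["frame"][:,:,::-1])
s=ctrl.read_state();H=hsv(c);h,sa,v=H[...,0],H[...,1],H[...,2]
g=(h>42)&(h<85)&(sa>110)&(v>30); g=cv2.morphologyEx(g.astype(np.uint8),cv2.MORPH_CLOSE,np.ones((9,9)))
for b in blobs(g,100): print(b.min(0),b.max(0),*rect(ray(c,b,.029)))
r=((h<8)|(h>172))&(sa>130)
for b in blobs(r,10): print("red",b.min(0),b.max(0),*rect(ray(c,b,.07)))
for q in blobs((v<35)[:,:],60): print("blk",q.min(0),q.max(0),*rect(ray(c,q,.07)))
a=np.radians(-12.4);x=np.array([np.cos(a),np.sin(a)]);y=np.array([-x[1],x[0]])
G=np.array([.5412,.0852])+.003*x+.088*y
print(G,s["eef_pos"],s["force"],s["time_s"],to_tool(s,[*G,.045],-12.4))
E
```

```text
[212 147] [306 207] [0.54191943 0.08576204] (100.32412719726562, 66.93351745605469) -12.4544677734375
[323 290] [353 325] [ 0.60530322 -0.09948701] (56.88958740234375, 14.788040161132812) 45.13535690307617
red [235  73] [242  99] [0.54381702 0.17729883] (21.059551239013672, 5.664896488189697) 80.69364929199219
blk [137 314] [379 383] [ 0.49953268 -0.0990294 ] (275.8822021484375, 95.91385650634766) -12.215797424316406
blk [410 286] [511 383] [ 0.72285498 -0.13902286] (177.89962768554688, 67.44281005859375) -56.76274871826172
blk [  0 286] [ 82 383] [ 0.27326093 -0.045751  ] (174.54891967773438, 65.26083374023438) 34.436248779296875
blk [108 235] [174 304] [0.41066171 0.01202967] (110.26691436767578, 36.293880462646484) 34.756103515625
blk [341 235] [378 299] [ 0.62173773 -0.01625088] (74.09294891357422, 30.902734756469727) -79.79286193847656
blk [245 163] [273 200] [0.5429425  0.09101674] (35.76052474975586, 26.302982330322266) 77.55823516845703
blk [110 359] [136 383] [ 0.34128979 -0.09851291] (43.219356536865234, 23.739421844482422) 53.470947265625
blk [251  85] [275 100] [0.56346667 0.16763344] (20.806411743164062, 12.232231140136719) -12.855072021484375
blk [286 158] [296 167] [0.57581671 0.10253204] (9.427009582519531, 8.372477531433105) -12.438369750976562
blk [382 364] [406 383] [ 0.64535223 -0.16817851] (39.01028823852539, 9.36308765411377) -59.75082206726074
[0.56302673 0.17050295] [0.53971888 0.084869   0.17628414] [-0.25964907 -1.60605568 -0.02365394] 11.9667 (array([ 88.8,   4.9, 131.2]), np.float64(-0.0), array([-3.8e-03, -3.0e-04, -1.0e+00]))
```

View pics/w4.png

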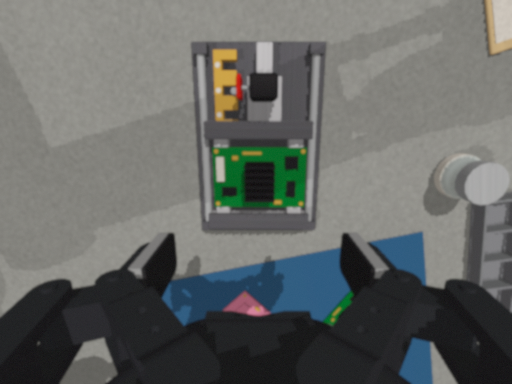

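The board lies flat in the bed at (0.5419,0.0858), -12.5°, between the two lips (rows 130 and 220). The grip at (263,86) and red tab at (239,86) agree with the predicted squeeze point (0.563,0.1705). Going there.

{"name": "apply_moves", "arguments": {
  "motion": [0.5, 0.05, 0, 0, 0, 0, 0.96, 0.05, 0, 0, 0, 0, 1, 0.06, 0, 0, 0, 0, 0.5, 0, 0, 0, 0, 0, 0, 0, 0, 0, 0, 0]
}}

```text
time_s: 12.38
eef_pos: [0.5638, 0.1732, 0.1765]
ee_rot: [-2.443, -1.971, 0.004]
force: [0.6, -0.4, -0.1]
opening: 0.0854
finger_force: 0.0
```

{"name": "apply_moves", "arguments": {
  "motion": [0, 0, 0.6, 0, 0, 0, 0, 0, 0.7, 0, 0, 0, 0, 0, 0.6, 0, 0, 0, 0, 0, 0, 0, 0, 0, 0, 0, 0, 0, 0, 0]
}}

```text
time_s: 12.8
eef_pos: [0.5632, 0.1697, 0.1199]
ee_rot: [-2.448, -1.967, 0.006]
force: [0.8, 0.7, 0.2]
opening: 0.0857
finger_force: 0.0
```

```bash
python3 - <<'E'
from h import *; from station import ctrl
s=ctrl.read_state();print(s["eef_pos"],s["force"],to_tool(s,[.5630,.1705,.040],-12.4))
E
```

```text
[0.56319938 0.16966135 0.11991421] [0.75357998 0.70106362 0.23414718] (array([ 1. , -0.1, 79.9]), np.float64(-0.03), array([-0.004 , -0.0014, -1.    ]))
```

{"name": "apply_moves", "arguments": {
  "motion": [0, 0, 0.8, 0, 0, 0, 0, 0, 0.8, 0, 0, 0, 0, 0, 0.6, 0, 0, 0, 0, 0, 0.3, 0, 0, 0, 0, 0, 0.1, 0, 0, 0]
}}

```text
time_s: 13.22
eef_pos: [0.5639, 0.1702, 0.043]
ee_rot: [-2.448, -1.968, 0.003]
force: [-0.8, 0.6, 0.7]
opening: 0.0855
finger_force: 0.0
```

{"name": "apply_moves", "arguments": {
  "motion": [0, 0, 0, 0, 0, 0, 0, 0, 0, 0, 0, 0, 0, 0, 0, 0, 0, 0, 0, 0, 0, 0, 0, 0, 0, 0, 0, 0, 0, 0]
}}

```text
time_s: 13.63
eef_pos: [0.5649, 0.1708, 0.045]
ee_rot: [2.448, 1.968, 0.003]
force: [0.1, -0.6, 0.9]
opening: 0.0853
finger_force: 0.0
```

{"name": "apply_moves", "arguments": {
  "motion": [0, 0, 0, 0, 0, 0, 0, 0, 0, 0, 0, 0, 0, 0, 0, 0, 0, 0, 0, 0, 0, 0, 0, 0, 0, 0, 0, 0, 0, 0],
  "fingers": 0,
  "squeeze": 25
}}

```text
time_s: 14.05
eef_pos: [0.562, 0.1715, 0.0443]
ee_rot: [-2.444, -1.966, 0.006]
force: [-11.8, 1.6, 17.1]
opening: 0.027
finger_force: 28.4
```

{"name": "apply_moves", "arguments": {
  "motion": [0, 0, 0, 0, 0, 0, 0, 0, 0, 0, 0, 0, 0, 0, 0, 0, 0, 0, 0, 0, 0, 0, 0, 0, 0, 0, 0, 0, 0, 0]
}}

```text
time_s: 14.47
eef_pos: [0.562, 0.1715, 0.0444]
ee_rot: [-2.444, -1.967, 0.005]
force: [-10.8, 1.8, 7.9]
opening: 0.0267
finger_force: 27.6
```

```bash
python3 - <<'E'
from h import *; from station import ctrl
s=ctrl.read_state();print(s["eef_pos"],s["force"],s["opening"],s["finger_force"],to_tool(s,[.5630,.1705,.040],-12.4))
E
```

```text
[0.5620257  0.17152292 0.04436678] [-10.76349034   1.75880166   7.87066507] 0.026677483269911626 27.568708956241608 (array([-0.8,  1.2,  4.4]), np.float64(0.05), array([-0.0052,  0.0011, -1.    ]))
```

The opening is 26.7 mm, and the 30 mm sink read 29.2, so the tab is home at about 28 mm. Sliding 24 mm toward the board along tool -x, easing the sideways load by 1.5 mm.

{"name": "apply_moves", "arguments": {
  "motion": [0, -0.05, 0, 0, 0, 0, -0.08, 0, 0, 0, 0, 0, -0.1, 0, 0, 0, 0, 0, -0.1, 0, 0, 0, 0, 0, -0.1, 0, 0, 0, 0, 0]
}}

```text
time_s: 14.88
eef_pos: [0.5595, 0.1605, 0.0443]
ee_rot: [-2.446, -1.968, 0.001]
force: [-5.4, 2.6, 6.3]
opening: 0.0268
finger_force: 29.8
```

{"name": "apply_moves", "arguments": {
  "motion": [-0.1, 0, 0, 0, 0, 0, -0.1, 0, 0, 0, 0, 0, -0.1, 0, 0, 0, 0, 0, 0, 0, 0, 0, 0, 0, 0, 0, 0, 0, 0, 0]
}}

```text
time_s: 15.3
eef_pos: [0.5575, 0.1514, 0.0444]
ee_rot: [-2.447, -1.968, 0.002]
force: [-6.0, 1.8, 6.4]
opening: 0.0269
finger_force: 29.7
```

```bash
python3 - <<'E'
from h import *; from station import ctrl
s=ctrl.read_state();print(s["eef_pos"],s["force"],s["opening"],s["finger_force"],to_tool(s,[.5569,.1481,.044],-12.4))
E
```

```text
[0.55752427 0.15135624 0.0443813 ] [-6.03507248  1.77437244  6.36958775] 0.02689907911927603 29.72968429327011 (array([-3.3,  0.1,  0.4]), np.float64(0.02), array([-2.1e-03,  8.0e-04, -1.0e+00]))
```

{"name": "apply_moves", "arguments": {
  "motion": [-0.06, 0, 0, 0, 0, 0, -0.05, 0, 0, 0, 0, 0, 0, 0, 0, 0, 0, 0, 0, 0, 0, 0, 0, 0, 0, 0, 0, 0, 0, 0]
}}

```text
time_s: 15.72
eef_pos: [0.5569, 0.1485, 0.0444]
ee_rot: [-2.446, -1.968, 0.001]
force: [-5.4, 2.3, 6.3]
opening: 0.0264
finger_force: 29.8
```

```bash
python3 - <<'E'
from h import *; from station import ctrl,optics; import pickle
c=optics.read_camera("wrist");cv2.imwrite("pics/w5.png",c["frame"][:,:,::-1])
s=ctrl.read_state();print(s["eef_pos"],s["force"],s["opening"],s["finger_force"],to_tool(s,[.5569,.1481,.044],-12.4))
E
```

```text
[0.55689542 0.1485152  0.04436434] [-6.233846    2.73793458  6.03383312] 0.026658390543285854 29.782875180244446 (array([-0.4,  0.1,  0.4]), np.float64(0.03), array([-0.0019,  0.0013, -1.    ]))
```

View pics/w5.png

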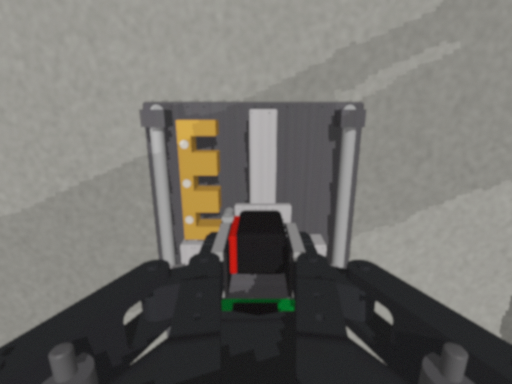

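The view shows the jaw slid 23.6 mm, with the latch pin around (228,217) level with the last notch dot (190,220). Letting go and backing off.

{"name": "apply_moves", "arguments": {
  "motion": [0, 0, 0, 0, 0, 0, 0, 0, 0, 0, 0, 0, 0, 0, 0, 0, 0, 0, 0, 0, 0, 0, 0, 0, 0, 0, 0, 0, 0, 0],
  "fingers": 1
}}

```text
time_s: 16.18
eef_pos: [0.5582, 0.1475, 0.044]
ee_rot: [2.448, 1.968, 0.001]
force: [0.7, 0.3, -0.5]
opening: 0.0844
finger_force: 0.0
```

{"name": "apply_moves", "arguments": {
  "motion": [0, 0, -0.3, 0, 0, 0, 0, 0, -0.7, 0, 0, 0, 0, 0, -1, 0, 0, 0, 0, 0, -1, 0, 0, 0, 0, 0, -1, 0, 0, 0]
}}

```text
time_s: 16.6
eef_pos: [0.5577, 0.1476, 0.1659]
ee_rot: [2.448, 1.968, 0.001]
force: [1.2, 0.3, 0.4]
opening: 0.0851
finger_force: 0.0
```

{"name": "apply_moves", "arguments": {
  "motion": [-1, 0, -0.2, 0, 0, 0, -1, 0, 0, 0, 0, 0, -0.5, 0, 0, 0, 0, 0, 0, 0, 0, 0, 0, 0, 0, 0, 0, 0, 0, 0]
}}

```text
time_s: 17.02
eef_pos: [0.5419, 0.074, 0.1708]
ee_rot: [2.45, 1.966, 0.002]
force: [-0.2, 0.1, -1.0]
opening: 0.0856
finger_force: 0.0
```

```bash
python3 - <<'E'
from h import *; from station import ctrl,optics; import pickle
c=optics.read_camera("wrist");pickle.dump(c,open("pics/w6.pkl","wb"))
s=ctrl.read_state();H=hsv(c);h,sa,v=H[...,0],H[...,1],H[...,2]
g=(h>42)&(h<85)&(sa>110)&(v>30); g=cv2.morphologyEx(g.astype(np.uint8),cv2.MORPH_CLOSE,np.ones((9,9)))
a=np.radians(-12.4);B=np.array([[np.cos(a),np.sin(a)],[-np.sin(a),np.cos(a)]])
for b in blobs(g,100): P=rect(ray(c,b,.029));print(b.min(0),b.max(0),*P,B@(P[0]-[.5412,.0852]))
r=((h<8)|(h>172))&(sa>130)
for b in blobs(r,10): P=rect(ray(c,b,.07));print("red",b.min(0),b.max(0),*P,B@(P[0]-[.5412,.0852]))
print(s["eef_pos"],s["force"],s["time_s"])
f=c["frame"][40:260,160:360];cv2.imwrite("pics/w6.png",cv2.resize(f,None,fx=2.7,fy=2.7,interpolation=2)[:,:,::-1])
E
```

```text
[206 154] [302 205] [0.53937695 0.07494214] (101.02843475341797, 56.002986907958984) -12.583518981933594 [ 0.00042221 -0.01041004]
[320 287] [353 323] [ 0.60616895 -0.10355182] (58.397560119628906, 19.833744049072266) 42.81404113769531 [ 0.10398505 -0.17039754]
red [230  90] [236 114] [0.53936621 0.15447438] (19.50235366821289, 5.145318984985352) 76.22413635253906 [-0.01666667  0.06726459]
[0.54189105 0.07466807 0.17043011] [ 0.21377581  0.85653931 -0.03801198] 17.0667
```

View pics/w6.png

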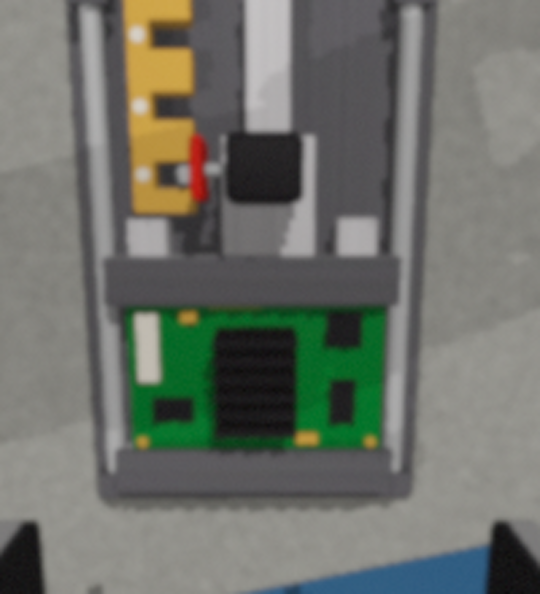

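The tab is sprung out (gap between red at (198,168) and the black grip), and the pin sits in the target notch at (185,175). Both long edges are under the lips, with only 56 mm of the 66 mm width showing, and the board is centred in x within 0.5 mm. The hand is clear at 17 s.

```bash
python3 -c "
from station import finish_job
print(finish_job())"
```

```text
the job is handed in; nothing more can be done
None
```

The job is handed in at about 17 s: the green board lies flat with both long edges under the jaw lips, the jaw is latched in the next notch with the tab sprung out, and the arm touched nothing else.

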